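# Fit a track wheel to the stub axle of a shelving carriage

## Robot

A 6-joint arm with a two-finger parallel gripper is mounted at the origin on the work surface. World frame = base frame: x ahead of the robot, y to its left, z up, the work surface at z = 0. Lengths are in m, angles in degrees, forces in N, time in s.
With the tool pointing down it reaches from about 0.4 to 0.825 m from the base axis. Payload 7 kg.
Tool frame: the origin (TCP) lies on the centre line of the jaws, within the pads' length; the fingertips stand 19 mm ahead of it and the grasp point (between the pads) is the TCP (r.tip_extent is the distance from the TCP to the fingertips, in m); z points along the fingers, y is the line along which they close (so a half turn about z gives the same grasp; the last joint's range is limited). The gripper opens to 88 mm and grips with 3 to 60 N. Pads are 19 mm wide; open, the fingers measure 130 mm over their backs; the gripper's body (78 mm by 193 mm) begins 47 mm behind the grasp point.
Start: joints at [92.596, 20.546, 0.682, 0, -70.136, -16.507], TCP at [0.162, 0.655, 0.246] pointing down, gripper open.
Joint ranges: [-176.03, 176.03], [-82.01, 121.73], [-58.28, 71.71], [-173.87, 95.51], [-174.79, -0.11], [-173.66, 173.66]. Speed limits (degrees/s): [136.94, 136.94, 172.46, 180, 180, 180].

## Interface

Orientations are given as [roll, pitch, yaw] about the fixed x, y, z axes, in that order (R = Rz(yaw) Ry(pitch) Rx(roll)).
In Python, from plant import r gives the robot as it stands. The module is installed in compiled form; this text tells all that it offers.
- The arm moves only by the tool jog_arm, never from a script. Its argument "deltas" is a list that holds one entry, the list of rows, each a list of 5 numbers: the opening, from -1 (shut) to 1 (fully open), then the shift along the world's x, y, z in cm, then the turn about the world's z in rad. In form: [[[claw, dx, dy, dz, turn], ...]]. A call has 1 to 8 rows; each row shifts and turns the commanded pose from where the row before left it; what a row does not reach is not made up. A row lasts 1/8 s, in which the tool goes at most 62.5 mm and 10.7 degrees, less where a joint would pass 70% of its speed; a pose out of reach is approached as far as the arm can. A call with a gripper value outside its range is refused whole. The fingers move at their own pace and stop on an object; "force" is the grip in N (left out, the last holds). Time passes only in rows, so rows that do not move let the fingers close. It gives the time, the measured TCP pose, the force, the opening and the grip force at its end, in the units of the state.
- r.get_state(): the state, without advancing time (a new reading comes with each control period).
- r.capture(name): name is "scene" or "top" or "wrist"; returns the picture (400x640x3 uint8, blue, green, red); there is no depth.
- r.camera_info(name): a dict with "fx", "fy", "cx", "cy" (pixels), "view" (4x4, takes a point from world to camera coordinates). Camera axes: x right, y up, looking along -z (the intrinsics and any distortion apply to the point x, -y, -z); pixel columns grow to the right and rows downward; lengths in m; the calibration is good to about 2 mm. A picture is of the moment at which its call begins: read the wrist's pose just before it. camera_info takes no time and is no camera call; for the wrist camera it gives the pose at the moment of the call.
- r.close_job(): hands the job in; it is judged then, once.
The state is a dict: "time_s": time; "joints": joint angles; "qd": joint speeds; "joint_torque": joint torques, N m; "tcp_pos": TCP position; "eef_rot": TCP orientation; "contact_force": force on the tool from outside, world axes, zero at the start; "moment": the same for the moment, N m; "gripper_width": finger opening in m; "gripper_force": force on a finger pad.
Only numpy, scipy, OpenCV 4.12 (cv2) and the standard library are available. Lean on these libraries where they do the work, as an engineer would, in place of code of your own. Each camera call takes 0.05 s, during which the arm holds its last target. There are 200 camera calls.

## Task

Build up the track wheel on the carriage's stub axle with the three parts laid out in the wooden V cradle: thread on the plain spacer sleeve first, then the wheel, then push the hub cap over the sprung balls in the axle's end until it comes up solid against the wheel, and keep it pressed there for a moment with a firm steady thrust, so that sleeve, wheel and cap sit tight against the set collar with no end play. Ease the parts on and feel for the stop: nothing may be rammed against the axle or the collar (keep the thrust under 30 N). Let go of everything and leave the bin, the tin and the wrench where they are.

Things in the scene. Friction and masses are not known exactly. Their poses are not given: they have to be found in the camera images.
- beam: Blue steel channel beam of a shelving carriage, fixed to the bench: 240 long (its x), 60 deep (behind the web, +y), 120 high. Origin on the bench, below the axle, in the upright web's front face. A steel stub axle stands out level along the beam's -y, 100 above the bench; at its root an 8 thick flange plate and a dark set collar, diameter 36, 12 wide, the sleeve's stop.
- axle_root (a point): On the axle's centreline in the web's front face (100 above the beam's origin); axes as the beam's, y along the axle towards the web. Axle: diameter 20 from the web to 86 out; a cone 5 long; a spigot of diameter 14 to 109 out; a cone 4 long to diameter 6 at the tip, 113 out. The collar's outer face is 22 to 32 out, set differently each time, not measured.
- axle_tip (a point): The axle's centreline at its outer end, 113 in -y from axle_root; axes as the beam's. Two sprung balls stand out of the spigot's sides (+x and -x), 106 out from the web, reaching 9.2 from the axis. The cap's bore pushes them in: about 7 to 13 N of push to get over them, then about 3 to 8 N to slide on; they hold the cap.
- cradle: Wooden parts cradle, fixed: foot board 75 x 250, 14 high, with an upright bar 26 wide, 250 long (its y), a V groove along its top: bottom 60 above the bench, edges 67.5. Origin on the bench under its middle. The three parts lie in the groove in any order, near y = -76, 0, +76, axes along it, +y sides to the cradle's +y.
- sleeve: Plain steel spacer sleeve: a thick tube, outer diameter 40, bore 22, 30 long, 0.2 kg. Origin at its centre, y along its axis; both ends are alike. In the cradle its axis is 82.7 above the bench.
- wheel: Dark steel track wheel with bronze bush: diameter 64, 30 wide, bore 22, recessed faces, about 0.4 kg. Origin at its centre, y along its axis; both faces are alike. In the cradle its axis is 96.3 above the bench.
- cap: Bright metal hub cap: diameter 48, 38 long, 0.12 kg. Origin at its centre, y along its axis. Open at +y, closed (bevelled face) at -y. Inside from the mouth: a recess of diameter 23, 4 deep, a cone 8 long, then a bore of diameter 16, 22 deeper, then the closed end. In the cradle its axis is 87.2 above the bench and its mouth faces the cradle's +y.
- partsbin: Bystander: blue open-fronted bin with bolts, 150 x 100 x 75; origin under its centre. Leave alone.
- tin: Bystander: round tin, diameter 66, 70 high; origin under its centre. Leave alone.
- wrench: Bystander: steel wrench, 190 long, lying flat; origin near its middle. Leave alone.
Mind the look-alikes: they are no part of the job. What is shaped like the cap but green or pink is not meant.

How it is judged:
By the outcome, as a careful person would: the job done as asked, in the order asked, and still so for the second after the job is handed in, with the robot touching nothing.
It also fails if it takes over 72 s, if anything falls off the work surface, if the arm or the gripper's body presses on something with over 40 N, if the wrist force passes 120 N, or if a joint passes its speed limit or range.

## Working session

There is one attempt and no reset: what is moved stays moved. The work goes in short steps, Python scripts to look and compute and a tool call to move; the robot and the scene stay as the last step left them, time stands still between calls to the robot, and variables do not carry over. Pictures are saved under pics/ and viewed, at most 10 in all, crops included, and the job is handed in when it is done.

Besides the shell and the picture viewer there is one more tool, called after "Emit:" as name(argument=value, ...), one argument or row to a line, values as JSON. jog_arm: Moves the arm, as the interface text tells. Its arguments: {"type":"object","properties":{"deltas":{"type":"array"},"force":{"type":"number"}},"required":["deltas"]}

```bash
mkdir -p pics; ls; python3 - <<'E'
from plant import r
import cv2
for n in("scene","top"):
    cv2.imwrite(f"pics/{n}0.png",r.capture(n)); i=r.camera_info(n); print(n,{k:(v if k!='view' else [[round(float(x),4) for x in q] for q in v]) for k,v in i.items()})
print(r.get_state(), r.tip_extent)
E
```

```text
pics
scene {'fx': 378.5796122737557, 'fy': 378.5796122737557, 'cx': 319.55991103064537, 'cy': 197.166060482285, 'view': [[-0.0013, 0.9999, -0.0138, 0.0162], [-0.6629, 0.0095, 0.7487, 0.3446], [0.7487, 0.0101, 0.6628, -1.2409], [0.0, 0.0, 0.0, 1.0]]}
top {'fx': 452.3493571581741, 'fy': 452.3493571581741, 'cx': 318.33774287892516, 'cy': 199.6870291378188, 'view': [[-0.0176, -0.9998, -0.0036, -0.0113], [0.9888, -0.0179, 0.148, -0.6065], [-0.148, -0.0009, 0.989, -0.897], [0.0, 0.0, 0.0, 1.0]]}
{'time_s': 0.1, 'joints': array([ 9.25934548e+01,  2.05887751e+01,  6.37363425e-01, -1.74367966e-02,
       -7.01355198e+01, -1.65076598e+01]), 'qd': array([ 0.00776739, -0.10898658,  0.0823891 ,  0.15871257,  0.00373106,
       -0.06123325]), 'joint_torque': array([-2.02723684e-03, -5.84166169e+01,  2.93750900e+01,  7.01558590e+00,
        1.01272931e-02, -4.95669417e-05]), 'tcp_pos': array([0.16223532, 0.65478038, 0.24468839]), 'eef_rot': array([ 1.79911994e+02, -8.98655049e-03, -1.39201355e+01]), 'contact_force': array([-0.28363695, -0.07295629,  0.10108126]), 'moment': array([-0.0087044 , -0.01137182,  0.04340157]), 'gripper_force': 0.0, 'gripper_width': 0.08760521467789113} 0.019
```

View pics/scene0.png

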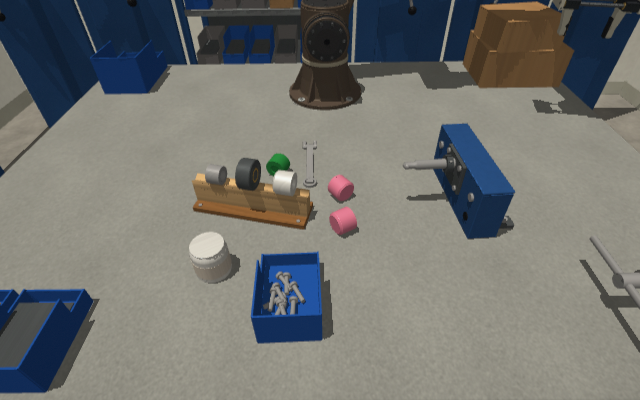

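View pics/top0.png

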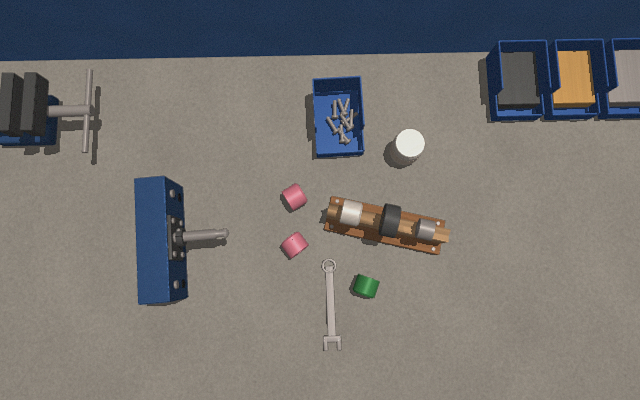

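The top view shows the beam at (160,240) with its axle tip at (228,233). The cradle holds the cap (350,212), wheel (391,220) and sleeve (427,229). The scene view shows the cap at (285,182), wheel (248,173) and sleeve (216,175).

Candidates for the cap, by top-view pixel: white in the cradle (350,212), pink (294,197) and (294,245), green (366,286). The bright one in the cradle fits the description. I'll confirm it, and which way its mouth faces, in an enlarged crop.

```bash
cat > h.py <<'E'
import numpy as np, cv2
from plant import r
def ray(info,px):
    V=np.array(info['view']);R=V[:3,:3];o=-R.T@V[:3,3]
    d=R.T@np.array([(px[0]-info['cx'])/info['fx'],-(px[1]-info['cy'])/info['fy'],-1.]);return o,d
def onz(info,px,z):
    o,d=ray(info,px);return o+d*(z-o[2])/d[2]
def proj(info,p):
    V=np.array(info['view']);c=V[:3,:3]@np.array(p)+V[:3,3]
    return np.array([info['cx']+info['fx']*c[0]/-c[2],info['cy']-info['fy']*c[1]/-c[2]])
E
python3 - <<'E'
from h import *
s=cv2.imread('pics/scene0.png');t=cv2.imread('pics/top0.png')
a=cv2.resize(s[150:235,185:365],(792,374),interpolation=cv2.INTER_CUBIC)
b=cv2.resize(t[180:270,315:455],(396,226),interpolation=cv2.INTER_CUBIC)   
c=cv2.resize(t[170:310,130:240],(396,226),interpolation=cv2.INTER_CUBIC)
cv2.imwrite('pics/crop1.png',np.vstack([a,np.hstack([b,c])]))
i=r.camera_info('top')
for n,p,z in(('tip',(228,233),.1),('axle root',(187,236),.1),('cap',(350,212),.1112),('wheel',(391,220),.128),('sleeve',(427,229),.1027)):print(n,onz(i,p,z).round(4))
E
```

```text
tip [0.5359 0.1542 0.1   ]
axle root [0.5315 0.2336 0.1   ]
cap [ 0.5713 -0.0828  0.1112]
wheel [ 0.5527 -0.1584  0.128 ]
sleeve [ 0.5365 -0.2313  0.1027]
```

View pics/crop1.png

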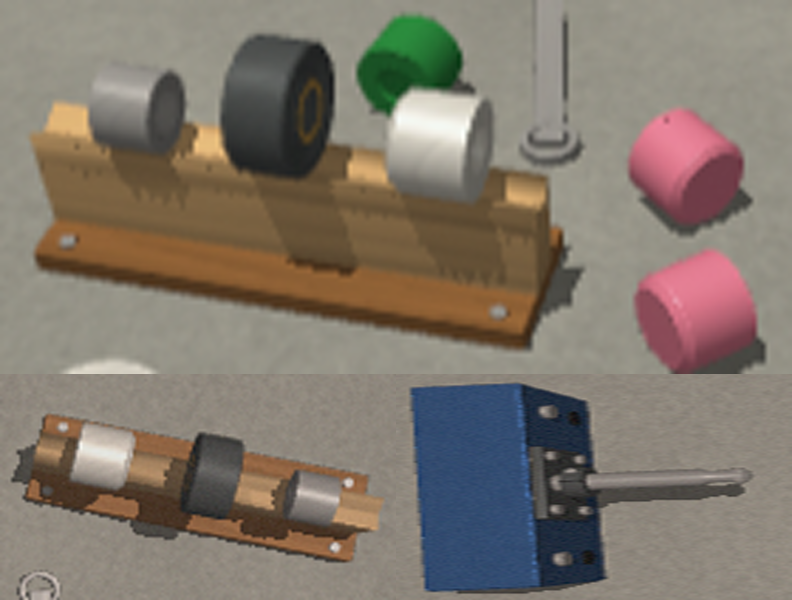

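The white part in the cradle is the cap; the three coloured ones are decoys. In the crop its bevelled face isn't clear, so I'll check its mouth with the wrist camera. First I move over the axle for a close view.

Emit:
jog_arm(
  deltas=[
    [[1,3.7,-4.8,0.4,-0.13],[1,3.7,-4.8,0.4,-0.13],[1,3.7,-4.8,0.4,-0.13],[1,3.7,-4.8,0.4,-0.13],[1,3.7,-4.8,0.4,-0.13],[1,3.7,-4.8,0.4,-0.13],[1,3.7,-4.8,0.4,-0.13],[1,3.7,-4.8,0.4,-0.13]],
  ],
)

```text
time_s: 1.1
tcp_pos: [0.459, 0.2694, 0.2777]
eef_rot: [180.0, 0.0, -73.7]
contact_force: [0.8, 1.4, -0.2]
gripper_width: 0.0873
gripper_force: 0.0
```

Emit:
jog_arm(
  deltas=[
    [[1,3.7,-4.8,0.4,-0.13],[1,3.7,-4.8,0.4,-0.1],[1,0,0,0,0]],
  ],
)

```text
time_s: 1.48
tcp_pos: [0.5339, 0.1718, 0.2851]
eef_rot: [180.0, -0.0, -87.0]
contact_force: [-1.3, 0.2, -0.6]
gripper_width: 0.0877
gripper_force: 0.0
```

```bash
python3 - <<'E'
from h import *
import pickle
s=r.get_state();i=r.camera_info('wrist');im=r.capture('wrist')
cv2.imwrite('pics/w1.png',im);pickle.dump(i,open('w1.pkl','wb'))
print(s['tcp_pos'],s['eef_rot'],i)
E
```

```text
[0.53389954 0.17184941 0.28510427] [ 1.79958693e+02 -4.58245590e-02 -8.70433985e+01] {'fx': 308.08210434104876, 'fy': 308.08210434104876, 'cx': 322.0275409898847, 'cy': 200.19017776483554, 'view': array([[-9.98695148e-01, -5.10675268e-02, -3.29614357e-04,
         5.42002755e-01],
       [ 4.87112524e-02, -9.50636959e-01, -3.06458132e-01,
         1.87573849e-01],
       [ 1.53367153e-02, -3.06074306e-01,  9.51884082e-01,
        -3.84961358e-01],
       [ 0.00000000e+00,  0.00000000e+00,  0.00000000e+00,
         1.00000000e+00]])}
```

View pics/w1.png

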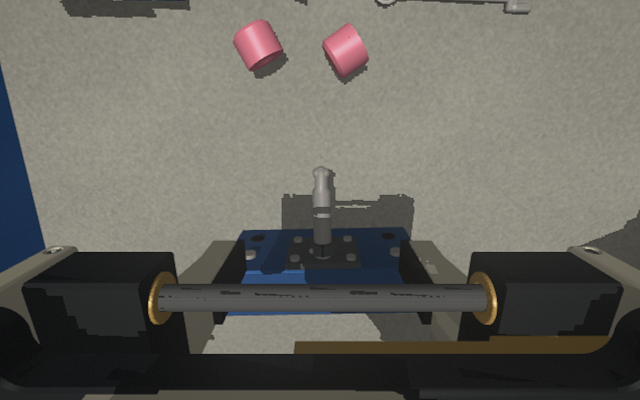

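The wrist view shows the axle from its tip (321,168) to the collar (322,240), with the pink decoys above it. Next I measure the axle's centreline.

```bash
python3 - <<'E'
from h import *
import pickle
def edges(g,n0,n1,lo,hi,th):
    pass
w=cv2.imread('pics/w1.png').astype(int); t=cv2.imread('pics/top0.png').astype(int)
print('wrist'); 
for y in range(160,246,6): print(y, w[y,300:346].sum(1)//3)
print('top')
for x in range(184,232,5): print(x, t[218:250,x].sum(1)//3)
E
```

```text
wrist
160 [148 150 147 142 139 137 137 138 142 145 144 142 141 139 142 144 147 148
 151 149 148 147 147 145 141 136 138 139 139 140 142 143 144 143 144 148
 148 147 147 148 148 145 145 146 145 143]
166 [138 141 141 141 140 141 142 144 144 144 143 142 143 143 141 143 144 141
 130 117 108 111 113 126 139 146 146 147 146 148 147 148 149 149 148 146
 143 142 145 147 147 147 147 147 144 141]
172 [140 139 140 140 143 145 146 145 145 144 145 145 128 117 134 146 153 146
 138 145 150 151 145 135 138 144 139 127 111  89  79  78  74 101 128 137
 142 142 143 144 141 139 142 147 149 149]
178 [144 146 150 149 149 146 144 142 141 140 140 141 143 148 131 116 124 132
 139 149 163 164 152 136 127 117 106  89  75  76  75  77  74 116 150 148
 146 144 145 145 141 144 145 146 146 147]
184 [148 149 145 142 138 139 143 142 140 142 143 140 140 141 128 115 124 134
 141 154 171 171 153 138 129 118 107  89  73  77  77  75  73 116 149 146
 146 143 142 145 147 147 145 145 146 147]
190 [141 142 144 144 143 144 146 147 145 142 142 145 120  94 110 123 130 137
 148 159 169 167 147 141 133 127 119 110 100  85  75  76 
[... 2204 characters left out ...]
  70  75  68  65 128 132]
209 [133 134 136 137 138 140 140 134 129 134 135 104 114 124 126 147 150 134
 123 118  98  69  64  69  69  69  67  70  72  67 129 135]
214 [134 135 134 134 135 135 140 143 138 136 122 105 118 128 138 158 147 130
 120 108  86  71  75  71  72  76  71  71  68  74 128 133]
219 [134 135 135 134 134 139 136 137 137 132 133 114 110 124 143 163 132 114
  97 131 139  83  71  75  71  72  71  80 129 138 136 133]
224 [135 137 138 137 137 133 130 128 134 139 120 127 131 131 150 145 134 131
 111 106  79  65  70  70  72  71  70  75 130 136 136 131]
229 [133 137 136 136 132 132 132 134 128 132 135 134 134 138 126 124 138 138
 137 135 135 133 137 135 138 141 139 137 137 133 138 138]
```

```bash
python3 - <<'E'
from h import *
import pickle
i=pickle.load(open('w1.pkl','rb'));t=r.camera_info('top')
print('w');
for p in((321,178),(321,184),(321,196),(321.1,202),(322,232),(322,238)):print(onz(i,p,.1).round(4))
print('tip',onz(i,(321,165.5),.1).round(4))
print('t')
for p in((189,235.9),(194,235.1),(199,234.7),(204,234.2),(209,233.6),(214,233)):print(onz(t,p,.1).round(4))
print('tip',onz(t,(228.5,232.5),.1).round(4))
# beam direction: long blue top edge in top view (front/back of beam)
b=cv2.imread('pics/top0.png');h=cv2.cvtColor(b,cv2.COLOR_BGR2HSV)
m=cv2.inRange(h,(100,120,30),(125,255,255));m[:,:120]=0;m[:170]=0;m[320:]=0;m[:,250:]=0
m[200:280,175:]=0
xs=[(np.nonzero(m[y])[0][0],y) for y in range(190,295)]
f=cv2.fitLine(np.array(xs,np.float32),cv2.DIST_HUBER,0,.01,.01).ravel();print(f)
a=onz(t,(f[2]-50*f[0],f[3]-50*f[1]),.12);c=onz(t,(f[2]+50*f[0],f[3]+50*f[1]),.12);d=(a-c);print(a,c,'beam yaw',np.degrees(np.arctan2(d[1],d[0])))
E
```

```text
w
[0.5352 0.1673 0.1   ]
[0.5349 0.174  0.1   ]
[0.5342 0.1876 0.1   ]
[0.5338 0.1945 0.1   ]
[0.5309 0.2305 0.1   ]
[0.5305 0.238  0.1   ]
tip [0.5359 0.1536 0.1   ]
t
[0.5316 0.2298 0.1   ]
[0.533  0.2201 0.1   ]
[0.5336 0.2104 0.1   ]
[0.5344 0.2007 0.1   ]
[0.5353 0.191  0.1   ]
[0.5363 0.1813 0.1   ]
tip [0.5368 0.1532 0.1   ]
[3.2434214e-02 9.9947387e-01 1.3658095e+02 2.4200000e+02]
[0.61631035 0.33009002 0.12      ] [0.42745243 0.31603459 0.12      ] beam yaw 4.256295084783199
```

Emit:
jog_arm(
  deltas=[
    [[1,1,-5.8,1.2,-0.07],[1,1,-5.8,1.2,-0.07],[1,1,-5.8,1.2,-0.07],[1,1,-5.8,1.2,-0.08],[1,0,0,0,0]],
  ],
)

```text
time_s: 2.15
tcp_pos: [0.5725, -0.059, 0.3341]
eef_rot: [-180.0, -0.0, -103.5]
contact_force: [-0.9, 1.4, -0.4]
gripper_width: 0.0876
gripper_force: 0.0
```

```bash
python3 - <<'E'
from h import *
import pickle
s=r.get_state();i=r.camera_info('wrist');im=r.capture('wrist')
cv2.imwrite('pics/w2.png',im);pickle.dump(i,open('w2.pkl','wb'))
print(s['tcp_pos'],s['eef_rot'])
E
```

```text
[ 0.57251927 -0.05896653  0.33407538] [-1.79956221e+02 -1.26321855e-03 -1.03486723e+02]
```

View pics/w2.png

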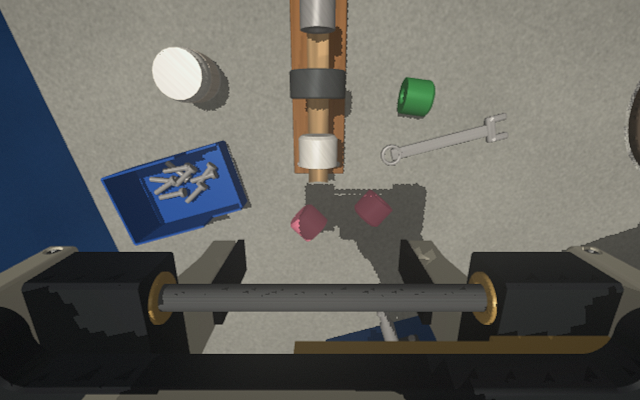

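The wrist view shows the cap (319,152), wheel (318,84) and sleeve (318,10), with green and pink decoys beside them. The axes run up the picture. Now the bevel check and centres.

```bash
python3 - <<'E'
from h import *
import pickle
w=cv2.imread('pics/w2.png');i=pickle.load(open('w2.pkl','rb'))
h=cv2.cvtColor(w,cv2.COLOR_BGR2HSV);g=w.astype(int).sum(2)//3
low=h[:,:,1]<50
for y in list(range(130,174,2)):
    x=np.nonzero(low[y,296:344])[0]; print(y,x[0]+296 if len(x) else 0,x[-1]+296 if len(x) else 0, len(x), g[y,298:342:2])
for y in (0,5,10,15,20,25,30,34): x=np.nonzero(low[y,296:342])[0];print(y,x[0]+296,x[-1]+296,g[y,296:342:2])
print('wheel');print([ (y,int(g[y,318])) for y in range(62,106)])
for y in (76,84,92): print(y,g[y,284:354:2])
E
```

```text
130 0 0 0 [111 108 109 111 108  98 114 131 137 143 151 152 140 124 107  74  64  60
 110 108 106 107]
132 0 0 0 [113 109 110 105 105 101 115 129 136 142 150 151 138 121 106  73  63  59
 111 108 107 106]
134 306 332 27 [112 107 108 110 114 116 116 115 113 112 112 112 113 113 115 116 106  91
  93 108 106 105]
136 300 334 35 [110 131 158 169 156 149 145 138 140 136 135 138 139 137 136 144 149 147
 128 107 108 107]
138 299 336 38 [122 158 169 180 184 192 191 194 193 193 187 188 191 182 174 168 163 151
 142 120  95 109]
140 299 337 39 [124 158 176 192 204 206 212 208 218 215 215 203 203 200 190 183 174 164
 143 118  59  58]
142 299 336 38 [120 160 176 188 198 205 211 221 227 233 231 216 204 201 193 180 171 161
 144 112  61  60]
144 299 336 38 [121 160 176 186 196 206 211 223 227 232 230 219 203 195 196 183 170 158
 144 110  60  63]
146 299 336 38 [120 160 179 187 197 203 213 220 230 229 232 217 205 193 191 185 171 157
 140 109  59  61]
148 299 336 38 [119 159 179 187 196 202 211 219 228 234 226 218 207 195 187 182 175 157
 140 108  62  62]
150 299 336 38 [119 158 179 189 196 202 210 221 22
[... 1387 characters left out ...]
 135 131 121 111
  98  78  94 100 105]
10 300 334 [107 111  99 119 129 136 137 145 165 194 203 187 152 139 135 130 122 112
 100  76 103 101 105]
15 300 334 [109 110  98 116 127 137 142 147 160 201 210 182 150 140 135 126 122 113
 100  77 103 102 108]
20 300 334 [109 110  99 118 129 133 142 147 167 198 203 188 151 136 134 128 120 113
  98  76 105 103 106]
25 300 334 [109 111  99 119 129 138 143 144 167 188 191 165 143 140 129 129 121 112
  98  75 101 106 108]
30 301 334 [108 112  84  58  59  59  63  69  72  75  80  80  75  74  69  64  61  60
  61  59  50  51  51]Traceback (most recent call last):
  File "<stdin>", line 8, in <module>
IndexError: index 0 is out of bounds for axis 0 with size 0
```

The dark bevel band is at the cap's -y end (rows 134–138), so the mouth faces +y, towards the axle. No reversal is needed.

```bash
python3 - <<'E'
from h import *
import pickle
w=cv2.imread('pics/w2.png');i=pickle.load(open('w2.pkl','rb'));g=w.astype(int).sum(2)//3
print(g[80,284:354]);print(g[66:104,318]);print(g[20:34,318])
S=onz(i,(317.3,10),.0827);C=onz(i,(317.5,150),.0872);W=onz(i,(318,84),.0963)
print('line pts',S.round(4),W.round(4),C.round(4));d=C-S;print('axis yaw',np.degrees(np.arctan2(d[1],d[0])))
print('sleeve +y end top',onz(i,(317.3,27),.1027),'cap ends top',onz(i,(318,134.5),.1092),onz(i,(318,168.5),.1112))
t=r.camera_info('top');print('sleeve end top cam?',proj(t,onz(i,(317.3,27),.1027)))
E
```

```text
[146 143 143 142 147 116  54  63  65  68  70  71  72  74  76  78  79  80
  81  81  82  82  85  87  88  89  91  96  98 101 104 103 103 102  98  93
  90  87  85  84  82  79  78  78  77  76  76  76  74  71  70  69  67  66
  66  62  61  58  59  54  46  79 128 145 141 140 140 142 140 141]
[153 142 103  85 104 104 103 103 101 101 100 100  97  98  98  99  97  96
  97  97  98  98  96  97  95  95  96  96  96  98  95  75  68  80  82  85
  83  84]
[188 186 184 180 182 165  83  61  73  80  80  77  66  64]
line pts [ 0.536  -0.235   0.0827] [ 0.5535 -0.1594  0.0963] [ 0.5725 -0.0849  0.0872]
axis yaw 76.33625588645467
sleeve +y end top [ 0.54064537 -0.21469106  0.1027    ] cap ends top [ 0.56651305 -0.10539266  0.1092    ] [ 0.57592324 -0.06679934  0.1112    ]
sleeve end top cam? [418.31033553 227.01507216]
```

Sleeve centre (0.5373, -0.2293), cradle axis yaw 76.3°. I go down on the sleeve and grip it.

Emit:
jog_arm(
  deltas=[
    [[1,-0.88,-4.25,-3,-0.003],[1,-0.88,-4.26,-3,0],[1,-0.88,-4.26,-3,0],[1,-0.88,-4.26,-3,0],[1,0,0,-5,0],[1,0,0,-5,0],[1,0,0,-3,0],[1,0,0,0,0]],
  ],
)

```text
time_s: 3.2
tcp_pos: [0.5356, -0.225, 0.0811]
eef_rot: [179.7, -0.0, -103.3]
contact_force: [-0.8, -0.9, 0.0]
gripper_width: 0.0879
gripper_force: 0.0
```

Emit:
jog_arm(
  deltas=[
    [[-1,0,0,0,0],[-1,0,0,0,0],[-1,0,0,0,0],[-1,0,0,0,0],[-1,0,0,0,0]],
  ],
  force=25,
)

```text
time_s: 3.82
tcp_pos: [0.5372, -0.2272, 0.0838]
eef_rot: [-180.0, 0.0, -103.5]
contact_force: [1.3, 0.3, 0.2]
gripper_width: 0.0433
gripper_force: 0.0
```

Emit:
jog_arm(
  deltas=[
    [[-1,0,0,0,0],[-1,0,0,0,0],[-1,0,0,0,0]],
  ],
)

```text
time_s: 4.2
tcp_pos: [0.5379, -0.2273, 0.084]
eef_rot: [-179.9, -0.0, -103.5]
contact_force: [3.1, -1.6, 0.1]
gripper_width: 0.0388
gripper_force: 25.0
```

Gripped. The sleeve centred at x=0.5379, just where the wrist camera put the line, so that camera has little bias. Lifting it and carrying it to in front of the tip.

Emit:
jog_arm(
  deltas=[
    [[-1,0,0,3,0],[-1,0,0,4,0],[-1,0,0,4,0],[-1,0,4.5,0,0.05],[-1,0,6,0,0.05],[-1,0,6,0,0.05],[-1,0,6,0,0.05],[-1,0,6,0,0.05]],
  ],
)

```text
time_s: 5.2
tcp_pos: [0.5355, 0.0594, 0.1928]
eef_rot: [179.9, -0.0, -89.1]
contact_force: [1.6, -0.8, -2.1]
gripper_width: 0.039
gripper_force: 25.0
```

Emit:
jog_arm(
  deltas=[
    [[-1,0,4,0,0.054],[-1,0,2,-3,0],[-1,0,0,-4,0],[-1,0,0,-2,0],[-1,0,0,0,0],[-1,0,0,0,0]],
  ],
)

```text
time_s: 5.95
tcp_pos: [0.5372, 0.1178, 0.1041]
eef_rot: [180.0, -0.0, -86.0]
contact_force: [-0.1, 0.5, -1.7]
gripper_width: 0.0392
gripper_force: 25.0
```

```bash
python3 - <<'E'
from h import *
import pickle
s=r.get_state();i=r.camera_info('wrist');im=r.capture('wrist')
cv2.imwrite('pics/w3.png',im);pickle.dump(i,open('w3.pkl','wb'))
cv2.imwrite('pics/s3.png',r.capture('scene'))
print(s['tcp_pos'],s['eef_rot'],s['contact_force'],s['moment'])
cv2.imwrite('pics/w3b.png',np.vstack([im[120:330,200:440],cv2.resize(cv2.imread('pics/s3.png')[100:220,380:500],(240,240))]))
E
```

```text
[0.53718027 0.11779267 0.10408785] [ 1.79995701e+02 -1.10199420e-02 -8.60450816e+01] [-0.14797476  0.5254176  -1.71175287] [ 0.12174409 -0.10937634 -0.03135014]
```

View pics/w3b.png

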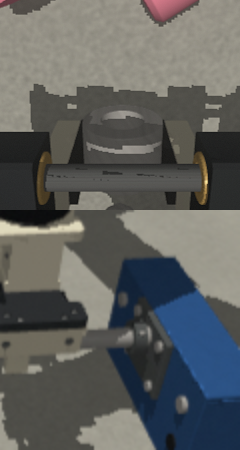

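The sleeve sits squarely in the jaws. I trim x and z, then advance in small steps.

Emit:
jog_arm(
  deltas=[
    [[-1,0.11,0,-0.28,0],[-1,-0.03,0.5,0,0],[-1,-0.03,0.5,0,0],[-1,-0.04,0.5,0,0],[-1,-0.03,0.5,0,0],[-1,-0.03,0.5,0,0],[-1,-0.04,0.5,0,0],[-1,0,0,0,0]],
  ],
)

```text
time_s: 7.05
tcp_pos: [0.5362, 0.1483, 0.1007]
eef_rot: [180.0, -0.0, -86.0]
contact_force: [0.4, 0.0, -2.4]
gripper_width: 0.039
gripper_force: 25.0
```

Emit:
jog_arm(
  deltas=[
    [[-1,-0.02,0.3,0.05,0],[-1,-0.02,0.3,0,0],[-1,-0.02,0.3,0,0],[-1,-0.02,0.3,0,0],[-1,-0.02,0.3,0,0],[-1,-0.02,0.2,0,0],[-1,-0.02,0.2,0,0],[-1,0,0,0,0]],
  ],
)

```text
time_s: 8.05
tcp_pos: [0.5348, 0.167, 0.1012]
eef_rot: [-180.0, -0.0, -86.0]
contact_force: [-0.1, 0.5, -2.3]
gripper_width: 0.039
gripper_force: 25.0
```

Emit:
jog_arm(
  deltas=[
    [[-1,-0.04,0.6,0,0],[-1,-0.04,0.6,0,0],[-1,-0.04,0.6,0,0],[-1,-0.04,0.6,0,0],[-1,-0.04,0.6,0,0],[-1,-0.04,0.6,0,0],[-1,-0.04,0.6,0,0],[-1,0,0,0,0]],
  ],
)

```text
time_s: 9.05
tcp_pos: [0.532, 0.2093, 0.1013]
eef_rot: [-180.0, 0.0, -86.0]
contact_force: [0.6, 0.1, -2.9]
gripper_width: 0.0391
gripper_force: 25.0
```

Emit:
jog_arm(
  deltas=[
    [[-1,-0.02,0.3,0,0],[-1,-0.02,0.3,0,0],[-1,-0.02,0.3,0,0],[-1,-0.01,0.1,0,0],[-1,-0.01,0.1,0,0]],
  ],
)

```text
time_s: 9.68
tcp_pos: [0.5312, 0.2199, 0.1012]
eef_rot: [180.0, -0.0, -86.0]
contact_force: [-0.2, -0.1, -2.0]
gripper_width: 0.039
gripper_force: 25.0
```

Emit:
jog_arm(
  deltas=[
    [[-1,-0.01,0.1,0,0],[-1,-0.01,0.1,0,0],[-1,0,0.1,0,0],[-1,0,0,0,0]],
  ],
)

```text
time_s: 10.18
tcp_pos: [0.531, 0.2229, 0.1013]
eef_rot: [180.0, -0.0, -86.0]
contact_force: [0.8, -0.3, -1.9]
gripper_width: 0.0391
gripper_force: 25.0
```

Emit:
jog_arm(
  deltas=[
    [[-1,-0.01,0.1,0,0],[-1,-0.01,0.1,0,0],[-1,-0.01,0.1,0,0],[-1,0,0,0,0]],
  ],
)

```text
time_s: 10.68
tcp_pos: [0.5307, 0.226, 0.1013]
eef_rot: [-180.0, 0.0, -86.0]
contact_force: [0.3, 0.8, -2.0]
gripper_width: 0.0392
gripper_force: 25.0
```

Emit:
jog_arm(
  deltas=[
    [[-1,-0.01,0.1,0,0],[-1,-0.01,0.1,0,0],[-1,-0.01,0.1,0,0],[-1,0,0,0,0]],
  ],
)

```text
time_s: 11.18
tcp_pos: [0.5304, 0.2289, 0.1013]
eef_rot: [180.0, -0.0, -86.0]
contact_force: [-0.7, -0.9, -1.7]
gripper_width: 0.0392
gripper_force: 25.0
```

Emit:
jog_arm(
  deltas=[
    [[-1,-0.01,0.1,0,0],[-1,-0.01,0.1,0,0],[-1,0,0,0,0]],
  ],
)

```text
time_s: 11.55
tcp_pos: [0.5303, 0.229, 0.1013]
eef_rot: [180.0, -0.2, -86.1]
contact_force: [3.5, -8.8, -0.7]
gripper_width: 0.0391
gripper_force: 25.0
```

The sleeve came solid at y=0.229 (8.8 N). I release it and go for the wheel.

Emit:
jog_arm(
  deltas=[
    [[1,0,-0.1,0,0],[1,0,0,0,0],[1,0,0,0,0],[1,0,0,0,0],[1,0,0,4,0],[1,0,0,5,0],[1,0.3,-4,3,-0.03],[1,0.3,-6,0,-0.05]],
  ],
)

```text
time_s: 12.55
tcp_pos: [0.5377, 0.1307, 0.2243]
eef_rot: [-179.7, 0.2, -90.5]
contact_force: [0.2, 0.4, -1.6]
gripper_width: 0.0877
gripper_force: 0.0
```

Emit:
jog_arm(
  deltas=[
    [[1,0.3,-6,0,-0.05],[1,0.4,-6,0,-0.05],[1,0.4,-6,0,-0.05],[1,0.4,-6,0,-0.05],[1,0.3,-4.5,0,-0.03],[1,0,0,0,0],[1,0,0,0,0]],
  ],
)

```text
time_s: 13.42
tcp_pos: [0.554, -0.1551, 0.2211]
eef_rot: [180.0, 0.0, -103.8]
contact_force: [-0.9, 0.2, 0.4]
gripper_width: 0.0879
gripper_force: 0.0
```

```bash
python3 - <<'E'
from h import *
t=r.capture('scene');c=cv2.resize(t[120:250,180:500],(800,325),interpolation=cv2.INTER_CUBIC);cv2.imwrite('pics/s4.png',c)
print(r.get_state()['tcp_pos'],r.get_state()['eef_rot'])
E
```

```text
[ 0.55417574 -0.15455053  0.22122967] [ 1.79997968e+02  1.00804447e-02 -1.03777413e+02]
```

View pics/s4.png

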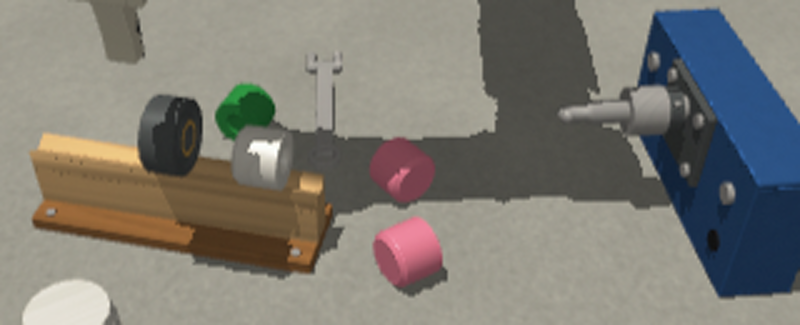

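The sleeve is on the axle against the collar, at (645,108) in the crop. Now down on the wheel.

Emit:
jog_arm(
  deltas=[
    [[1,0.05,-0.4,-4,0],[1,0,0,-5,0],[1,0,0,-3.2,0],[1,0,0,0,0],[-1,0,0,0,0],[-1,0,0,0,0],[-1,0,0,0,0],[-1,0,0,0,0]],
  ],
  force=30,
)

```text
time_s: 14.48
tcp_pos: [0.5545, -0.159, 0.1005]
eef_rot: [-180.0, 0.0, -103.8]
contact_force: [-3.2, 2.9, 6.2]
gripper_width: 0.0624
gripper_force: 30.0
```

Emit:
jog_arm(
  deltas=[
    [[-1,0,0,0,0],[-1,0,0,0,0]],
  ],
)

```text
time_s: 14.72
tcp_pos: [0.5545, -0.1589, 0.1004]
eef_rot: [-180.0, 0.0, -103.8]
contact_force: [-2.8, 3.1, 6.3]
gripper_width: 0.0628
gripper_force: 30.0
```

Emit:
jog_arm(
  deltas=[
    [[-1,0,0,2,0],[-1,0,0,4,0],[-1,0,0,4,0],[-1,-0.3,4,0,0.05],[-1,-0.3,5.5,0,0.06],[-1,-0.3,5.5,0,0.06],[-1,-0.3,5.5,0,0.06],[-1,-0.3,5,0,0.06]],
  ],
)

```text
time_s: 15.72
tcp_pos: [0.539, 0.0976, 0.1995]
eef_rot: [-180.0, 0.0, -87.1]
contact_force: [1.8, 0.4, -2.9]
gripper_width: 0.0622
gripper_force: 30.0
```

Emit:
jog_arm(
  deltas=[
    [[-1,-0.1,2,-2,0.02],[-1,0,0,-4,0],[-1,0,0,-3,0],[-1,0,0,-0.6,0],[-1,0,0,0,0],[-1,0,0,0,0]],
  ],
)

```text
time_s: 16.48
tcp_pos: [0.5396, 0.1162, 0.1047]
eef_rot: [-179.9, 0.0, -86.0]
contact_force: [0.7, 0.2, -2.2]
gripper_width: 0.0625
gripper_force: 30.0
```

Emit:
jog_arm(
  deltas=[
    [[-1,-0.12,0,-0.06,0],[-1,-0.03,0.5,0,0],[-1,-0.03,0.5,0,0],[-1,-0.04,0.5,0,0],[-1,-0.03,0.5,0,0],[-1,-0.03,0.5,0,0],[-1,-0.04,0.5,0,0],[-1,0,0,0,0]],
  ],
)

```text
time_s: 17.48
tcp_pos: [0.5355, 0.1462, 0.1026]
eef_rot: [180.0, 0.0, -86.0]
contact_force: [0.1, 0.0, -3.8]
gripper_width: 0.0624
gripper_force: 30.0
```

Emit:
jog_arm(
  deltas=[
    [[-1,-0.02,0.3,0,0],[-1,-0.02,0.3,0,0],[-1,-0.02,0.3,0,0],[-1,0,0,0,0]],
  ],
)

```text
time_s: 17.98
tcp_pos: [0.5349, 0.1551, 0.1026]
eef_rot: [-180.0, 0.0, -86.0]
contact_force: [-0.3, -1.2, -3.2]
gripper_width: 0.0623
gripper_force: 30.0
```

Emit:
jog_arm(
  deltas=[
    [[-1,0.09,0,0.15,0],[-1,-0.02,0.3,0,0],[-1,-0.02,0.3,0,0],[-1,-0.02,0.3,0,0],[-1,-0.02,0.3,0,0],[-1,0,0,0,0]],
  ],
)

```text
time_s: 18.73
tcp_pos: [0.535, 0.1671, 0.1041]
eef_rot: [180.0, -0.0, -86.0]
contact_force: [0.3, -0.0, -3.2]
gripper_width: 0.0629
gripper_force: 30.0
```

Emit:
jog_arm(
  deltas=[
    [[-1,-0.03,0.4,0,0],[-1,-0.03,0.4,0,0],[-1,-0.03,0.4,0,0],[-1,-0.02,0.4,0,0],[-1,-0.03,0.4,0,0],[-1,-0.01,0.2,0,0],[-1,0,0,0,0]],
  ],
)

```text
time_s: 19.6
tcp_pos: [0.5335, 0.189, 0.1041]
eef_rot: [180.0, -0.0, -86.0]
contact_force: [0.2, 0.5, -3.0]
gripper_width: 0.0624
gripper_force: 30.0
```

Emit:
jog_arm(
  deltas=[
    [[-1,-0.02,0.2,0,0],[-1,-0.01,0.2,0,0],[-1,-0.01,0.15,0,0],[-1,-0.01,0.1,0,0],[-1,0,0,0,0]],
  ],
)

```text
time_s: 20.23
tcp_pos: [0.533, 0.1955, 0.1041]
eef_rot: [-180.0, -0.0, -86.0]
contact_force: [-1.0, 0.4, -3.4]
gripper_width: 0.0626
gripper_force: 30.0
```

Emit:
jog_arm(
  deltas=[
    [[-1,-0.01,0.1,0,0],[-1,-0.01,0.1,0,0],[-1,-0.01,0.1,0,0],[-1,0,0,0,0]],
  ],
)

```text
time_s: 20.72
tcp_pos: [0.5328, 0.1962, 0.1042]
eef_rot: [179.9, -0.2, -86.1]
contact_force: [3.9, -10.8, -1.4]
gripper_width: 0.0622
gripper_force: 30.0
```

The wheel came solid at y=0.196 (10.8 N). I release it and fetch the cap.

Emit:
jog_arm(
  deltas=[
    [[1,0,-0.2,0,0],[1,0,0,0,0],[1,0,0,0,0],[1,0,0,0,0],[1,0,0,4,0],[1,0,0,5,0],[1,0.4,-4,3,-0.05],[1,0.7,-5.5,0,-0.05]],
  ],
)

```text
time_s: 21.72
tcp_pos: [0.5452, 0.102, 0.2273]
eef_rot: [-179.7, 0.2, -91.7]
contact_force: [1.1, 0.5, -1.5]
gripper_width: 0.0875
gripper_force: 0.0
```

Emit:
jog_arm(
  deltas=[
    [[1,0.7,-5.5,0,-0.05],[1,0.7,-5.5,0,-0.05],[1,0.7,-5.5,0,-0.05],[1,0.5,-2,0,-0.05],[1,0,0,0,0],[1,0,0,0,0]],
  ],
)

```text
time_s: 22.48
tcp_pos: [0.5696, -0.0832, 0.2241]
eef_rot: [180.0, 0.0, -103.2]
contact_force: [-0.5, -0.7, -0.7]
gripper_width: 0.0877
gripper_force: 0.0
```

```bash
python3 - <<'E'
from h import *
t=r.capture('scene');c=cv2.resize(t[120:250,180:500],(800,325),interpolation=cv2.INTER_CUBIC);cv2.imwrite('pics/s5.png',c)
print(r.get_state()['tcp_pos'],r.get_state()['eef_rot'])
E
```

```text
[ 0.5696513  -0.08282391  0.22417918] [-1.79997962e+02  1.07311892e-02 -1.03155731e+02]
```

View pics/s5.png

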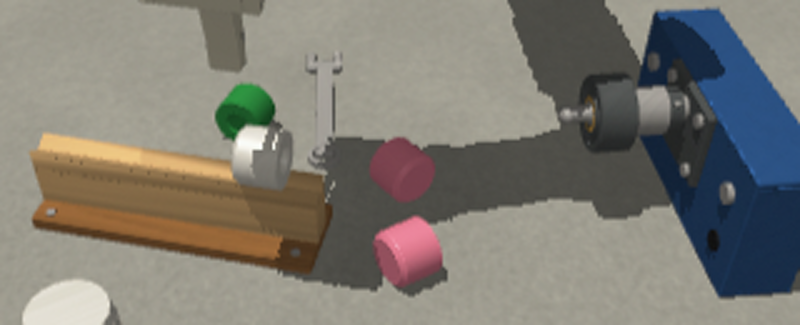

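The wheel sits against the sleeve at (610,113), and the spigot is free. Now the white cap.

Emit:
jog_arm(
  deltas=[
    [[1,0.25,-0.33,-4,-0.009],[1,0,0,-5,0],[1,0,0,-4.6,0],[1,0,0,0,0],[-1,0,0,0,0],[-1,0,0,0,0],[-1,0,0,0,0],[-1,0,0,0,0]],
  ],
  force=50,
)

```text
time_s: 23.52
tcp_pos: [0.5726, -0.0869, 0.0891]
eef_rot: [-179.9, 0.0, -103.8]
contact_force: [0.1, 0.5, -0.1]
gripper_width: 0.0531
gripper_force: 0.0
```

Emit:
jog_arm(
  deltas=[
    [[-1,0,0,0,0],[-1,0,0,0,0],[-1,0,0,0,0],[-1,0,0,0,0]],
  ],
)

```text
time_s: 24.02
tcp_pos: [0.5718, -0.0869, 0.0886]
eef_rot: [180.0, -0.0, -103.8]
contact_force: [-2.7, 2.1, 4.9]
gripper_width: 0.0469
gripper_force: 50.0
```

Emit:
jog_arm(
  deltas=[
    [[-1,0,0,2,0],[-1,0,0,4,0],[-1,0,0,4,0],[-1,-0.7,4,0,0.07],[-1,-0.8,5.5,0,0.08],[-1,-0.8,5.5,0,0.08],[-1,-0.8,4,0,0.08],[-1,-0.2,1,0,0]],
  ],
)

```text
time_s: 25.02
tcp_pos: [0.5386, 0.1152, 0.188]
eef_rot: [180.0, 0.0, -85.8]
contact_force: [0.5, 0.0, -1.2]
gripper_width: 0.0465
gripper_force: 50.0
```

Emit:
jog_arm(
  deltas=[
    [[-1,0,0,-3,0],[-1,0,0,-4,0],[-1,0,0,-1.6,0],[-1,0,0,0,0],[-1,0,0,0,0],[-1,0,0,0,0]],
  ],
)

```text
time_s: 25.78
tcp_pos: [0.54, 0.1134, 0.1035]
eef_rot: [-179.9, 0.1, -86.0]
contact_force: [-0.2, -1.3, -1.1]
gripper_width: 0.047
gripper_force: 50.0
```

Emit:
jog_arm(
  deltas=[
    [[-1,-0.07,0.5,-0.1,0],[-1,-0.03,0.4,0,0],[-1,0,0,0,0],[-1,0,0,0,0]],
  ],
)

```text
time_s: 26.28
tcp_pos: [0.5381, 0.1222, 0.1012]
eef_rot: [180.0, -0.0, -86.0]
contact_force: [-0.4, -0.9, -1.9]
gripper_width: 0.047
gripper_force: 50.0
```

Emit:
jog_arm(
  deltas=[
    [[-1,-0.03,0.5,0,0],[-1,-0.03,0.5,0,0],[-1,-0.04,0.5,0,0],[-1,-0.03,0.4,0,0],[-1,-0.02,0.3,0,0],[-1,0,0,0,0]],
  ],
)

```text
time_s: 27.02
tcp_pos: [0.5367, 0.1443, 0.1011]
eef_rot: [180.0, -0.0, -86.0]
contact_force: [0.7, -0.3, -1.0]
gripper_width: 0.0466
gripper_force: 50.0
```

Emit:
jog_arm(
  deltas=[
    [[-1,-0.01,0.2,0,0],[-1,-0.02,0.2,0,0],[-1,-0.01,0.2,0,0],[-1,0,0,0,0]],
  ],
)

```text
time_s: 27.52
tcp_pos: [0.5366, 0.1502, 0.1013]
eef_rot: [-180.0, 0.0, -86.0]
contact_force: [1.8, -1.0, -2.1]
gripper_width: 0.0466
gripper_force: 50.0
```

Emit:
jog_arm(
  deltas=[
    [[-1,-0.03,0.15,0,0],[-1,-0.02,0.15,0,0],[-1,0,0,0,0]],
  ],
)

```text
time_s: 27.9
tcp_pos: [0.5361, 0.1533, 0.1013]
eef_rot: [-180.0, 0.0, -86.0]
contact_force: [2.0, -1.4, -1.8]
gripper_width: 0.0464
gripper_force: 50.0
```

Emit:
jog_arm(
  deltas=[
    [[-1,-0.01,0.15,0,0],[-1,-0.01,0.15,0,0],[-1,0,0,0,0]],
  ],
)

```text
time_s: 28.28
tcp_pos: [0.5358, 0.1565, 0.1012]
eef_rot: [-180.0, 0.0, -86.0]
contact_force: [2.2, -1.5, -2.0]
gripper_width: 0.0466
gripper_force: 50.0
```

Emit:
jog_arm(
  deltas=[
    [[-1,-0.01,0.1,0,0],[-1,-0.01,0.1,0,0],[-1,0,0,0,0]],
  ],
)

```text
time_s: 28.65
tcp_pos: [0.5355, 0.1583, 0.1012]
eef_rot: [-180.0, 0.0, -86.0]
contact_force: [3.3, -2.2, -1.2]
gripper_width: 0.0465
gripper_force: 50.0
```

Emit:
jog_arm(
  deltas=[
    [[-1,-0.01,0.1,0,0],[-1,-0.01,0.1,0,0],[-1,0,0,0,0]],
  ],
)

```text
time_s: 29.02
tcp_pos: [0.5352, 0.1601, 0.1012]
eef_rot: [-180.0, -0.0, -86.0]
contact_force: [3.9, -2.1, -0.9]
gripper_width: 0.0468
gripper_force: 50.0
```

Emit:
jog_arm(
  deltas=[
    [[-1,0.04,0.1,0,0],[-1,0,0.1,0,0],[-1,0,0,0,0]],
  ],
)

```text
time_s: 29.4
tcp_pos: [0.5352, 0.1603, 0.1012]
eef_rot: [179.9, -0.1, -86.0]
contact_force: [4.6, -11.9, 1.8]
gripper_width: 0.0466
gripper_force: 50.0
```

Emit:
jog_arm(
  deltas=[
    [[-1,0,0.05,0,0],[-1,0,0.05,0,0],[-1,0,0,0,0]],
  ],
)

```text
time_s: 29.78
tcp_pos: [0.5351, 0.1603, 0.1012]
eef_rot: [179.9, -0.2, -86.0]
contact_force: [6.5, -15.3, 2.6]
gripper_width: 0.0466
gripper_force: 50.0
```

```bash
python3 - <<'E'
from h import *
import pickle
print(r.get_state())
i=pickle.load(open('w2.pkl','rb'))
print('wheel ends top',onz(i,(318,69),.128),onz(i,(318,96.8),.128))
t=r.capture('scene');c=cv2.resize(t[120:220,380:520],(784,560),interpolation=cv2.INTER_CUBIC);cv2.imwrite('pics/s6.png',c)
E
```

```text
{'time_s': 29.775, 'joints': array([ 36.83756271,  17.67717313, -24.65455223,   0.1600984 ,
       -47.88522032, -32.96452143]), 'qd': array([-0.10648118, -0.05278458, -0.00784956, -0.06516713,  0.05895642,
        0.04629626]), 'joint_torque': array([  9.2289716 , -47.28805304,  25.26221216,   1.72299832,
         1.48339491,   0.09996939]), 'tcp_pos': array([0.53513682, 0.16030339, 0.10115409]), 'eef_rot': array([179.88228607,  -0.21740482, -86.01914565]), 'contact_force': array([  6.48532577, -15.28774105,   2.60354902]), 'moment': array([-5.35379594, -2.20362493, -0.05355175]), 'gripper_force': 49.9856731497016, 'gripper_width': 0.04661912228985006}
wheel ends top [ 0.54996908 -0.17192368  0.128     ] [ 0.55644728 -0.14543652  0.128     ]
```

View pics/s6.png

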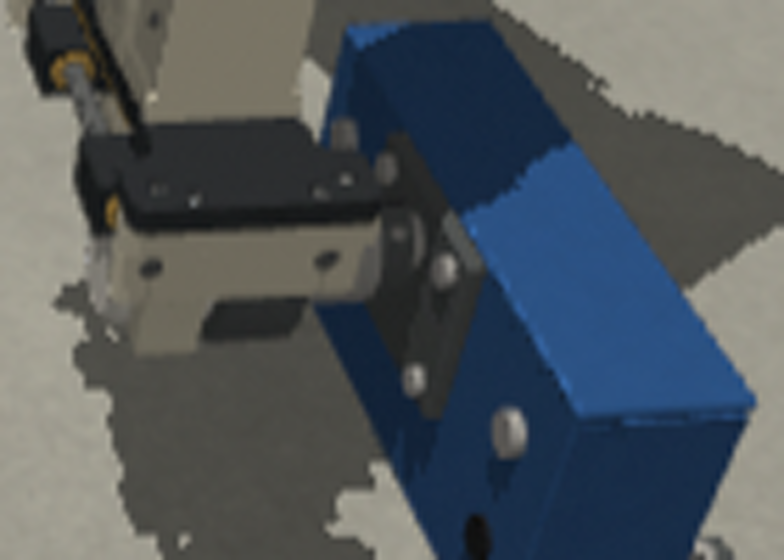

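The position holds at y=0.1603 while force rises from 12 to 15 N, above the balls' maximum, so the cap is solid against the wheel. In the picture the gripper hides the assembly next to the flange. I raise the thrust a little and hold.

Emit:
jog_arm(
  deltas=[
    [[-1,0.04,0.05,0,0],[-1,0,0.05,0,0],[-1,0,0.05,0,0],[-1,0,0,0,0],[-1,0,0,0,0],[-1,0,0,0,0]],
  ],
)

```text
time_s: 30.58
tcp_pos: [0.5351, 0.1604, 0.1011]
eef_rot: [179.8, -0.3, -86.0]
contact_force: [5.5, -20.9, 2.4]
gripper_width: 0.0463
gripper_force: 50.0
```

Emit:
jog_arm(
  deltas=[
    [[-1,0,0.03,0,0],[-1,0,0,0,0],[-1,0,0,0,0],[-1,0,0,0,0],[-1,0,0,0,0],[-1,0,0,0,0],[-1,0,0,0,0],[-1,0,0,0,0]],
  ],
)

```text
time_s: 31.58
tcp_pos: [0.5351, 0.1604, 0.1011]
eef_rot: [179.8, -0.3, -86.0]
contact_force: [6.3, -22.5, 4.2]
gripper_width: 0.0469
gripper_force: 50.0
```

Emit:
jog_arm(
  deltas=[
    [[-1,0,0,0,0],[-1,0,0,0,0],[-1,0,0,0,0],[-1,0,0,0,0]],
  ],
)

```text
time_s: 32.08
tcp_pos: [0.5351, 0.1604, 0.1011]
eef_rot: [179.8, -0.3, -86.0]
contact_force: [6.2, -21.8, 4.3]
gripper_width: 0.0465
gripper_force: 50.0
```

The cap was held steadily at about 22 N for 1.5 s. I release it, back off upwards and check.

Emit:
jog_arm(
  deltas=[
    [[-1,0,-0.15,0,0],[1,0,-0.1,0,0],[1,0,0,0,0],[1,0,0,0,0],[1,0,0,0,0],[1,0,0,3,0],[1,0,0,5,0],[1,0,0,5,0]],
  ],
)

```text
time_s: 33.08
tcp_pos: [0.5357, 0.1625, 0.2324]
eef_rot: [180.0, -0.0, -86.0]
contact_force: [1.5, 0.8, 0.1]
gripper_width: 0.0875
gripper_force: 0.0
```

Emit:
jog_arm(
  deltas=[
    [[1,0,-6,0,0],[1,0,-6,0,0],[1,0,-6,0,0],[1,0,0,0,0]],
  ],
)

```text
time_s: 33.58
tcp_pos: [0.5354, -0.0207, 0.2312]
eef_rot: [180.0, -0.0, -86.2]
contact_force: [-0.1, 0.1, 0.1]
gripper_width: 0.0874
gripper_force: 0.0
```

```bash
python3 - <<'E'
from h import *
s=r.get_state();print(s['tcp_pos'],s['contact_force'],s['time_s'])
t=r.capture('scene');u=r.capture('top')
c=cv2.resize(t[110:240,380:520],(420,390),interpolation=cv2.INTER_CUBIC);d=cv2.resize(u[170:310,130:260],(362,390),interpolation=cv2.INTER_CUBIC)
cv2.imwrite('pics/s7.png',np.hstack([c,d]))
E
```

```text
[ 0.53541845 -0.02073996  0.23120887] [-0.06029006  0.12312973  0.13867316] 33.575
```

View pics/s7.png

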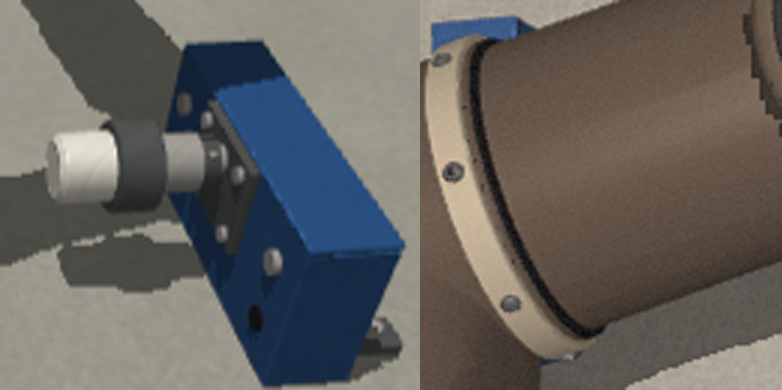

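The picture shows the sleeve at (185,160), wheel at (137,165) and cap at (80,165) stacked face to face against the collar, with the gripper clear. Handing in.

```bash
python3 -c "
from plant import r
print(r.close_job())"
```

```text
the job is handed in; nothing more can be done
None
```

The sleeve, wheel and cap are on the axle in that order. The cap was held solid against the wheel at about 22 N for 1.5 s, and the job was handed in at about 34 s with the gripper clear; any gap of 1–2 mm would be too small to see in the final picture.

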